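# Ratchet the coupon clamp shut

## Robot

A 7-joint arm with a two-finger parallel gripper is mounted at the origin on the work surface; the furniture and walls round the work are solid. World frame = base frame: x ahead of the robot, y to its left, z up, the work surface at z = 0. Lengths are in m, angles in degrees, forces in N, time in s.
With the tool pointing down it reaches from about 0.35 to 0.9 m from the base axis. Payload 8.1 kg.
Tool frame: the origin (TCP) lies midway between the tips of the shut fingers; the grasp point (between the pads) lies ctrl.grasp_offset behind it (ctrl.grasp_offset is the distance from the TCP to the grasp point, in m); x points along the fingers, y is the direction in which the jaws open and shut, and the axes are right-handed (so a half turn about x gives the same grasp; the last joint's range is limited). The gripper opens to 85 mm and grips with 20 to 120 N. Pads are 22 mm wide; open, the fingers measure 114 mm over their backs; the gripper's body (76 mm by 85 mm) begins 54 mm behind the grasp point. The pads swing forward as they close: fully open they stand 13 mm farther back than shut.
Start: joints at [-71.253, 24.895, 1.432, 90.138, -0.665, 64.973, -4.303], TCP at [0.26, 0.568, 0.231] pointing down, gripper open.
Joint ranges: [-149.89, 149.89], [-25.12, 119.58], [-72.63, 75.52], [4.76, 147.25], [-75.54, 255.54], [6.69, 114.76], [-157.13, 157.13]. Speed limits (degrees/s): [127.2, 127.2, 172.46, 172.46, 180, 180, 180].

## Interface

Orientations are given as [roll, pitch, yaw] about the fixed x, y, z axes, in that order (R = Rz(yaw) Ry(pitch) Rx(roll)).
In Python, from plant import ctrl gives the robot as it stands. Calls block until the motion is done:
- ctrl.reach(position, orientation): joint-space move of the TCP to a pose.
- ctrl.move_l(position, speed=0.15, rot=None, max_force=None): straight line of the TCP; rot=None keeps the orientation; speed is the mean speed in m/s. With max_force (N) it stops when the force on the tool has changed by that much, and returns True; else False.
- ctrl.movej(angles): joint-space move.
- ctrl.grip(opening): opening from 0.0 (shut) to 1.0 (fully open); the grip force is fixed at half the most; returns when the fingers have stopped.
- ctrl.hold(seconds).
- ctrl.inverse_kinematics(position, orientation): joint angles nearest the present ones, or None.
- ctrl.capture(name): name is "side" or "top" or "wrist"; returns a dict with "frame" (420x560x3 uint8, blue, green, red), "z_map" (420x560 float32, m along the optical axis (not along the pixel's ray), 0 where there is no reading), "fx", "fy", "cx", "cy" (pixels), "pose" (4x4, takes a point from camera to world coordinates); the wrist camera has in their place "T_tool_cam" (4x4, takes a point from camera to tool coordinates, whose origin is the TCP and whose axes are the tool frame's). Camera axes: x right, y up, looking along -z (the intrinsics and any distortion apply to the point x, -y, -z); pixel columns grow to the right and rows downward; lengths in m; the calibration is good to about 2 mm. The wrist camera is an equidistant fisheye: a pixel r from the principal point sees the ray r / f radians off the axis. A picture is of the moment at which its call begins: read the wrist's pose just before it.
A pose or a line that the arm cannot do raises ctrl.Unreachable and nothing moves.
- ctrl.job_done(): hands the job in, once; it reports no verdict.
Readings, each from a call of its own:
- ctrl.current_t(): time.
- ctrl.current_q(): joint angles.
- ctrl.current_joint_velocities(): joint speeds.
- ctrl.current_effort(): joint torques, N m.
- ctrl.current_eef_pos(): TCP position.
- ctrl.current_tcp_rot(): TCP orientation.
- ctrl.current_ft_force(): force on the tool from outside, world axes, zero at the start.
- ctrl.current_wrist_torque(): the same for the moment, N m.
- ctrl.current_grip_width(): opening from 0.0 (shut) to 1.0 (fully open).
Only numpy, scipy, OpenCV 4.12 (cv2) and the standard library are available. Lean on these libraries where they do the work, as an engineer would, in place of code of your own. Each camera call takes 0.05 s, during which the arm holds its last target.

## Task

One of the two bench clamps holds a flat metal test coupon; the other is empty. Tighten the bolt of the clamp with the coupon: its ratchet lever has room only for short swings between two stop posts, so work the lever back and forth by its knob (clockwise tightens, the way back is free) until the sliding jaw is closed fully on the coupon, then let go. Do not tighten the empty clamp.

Things in the scene. Friction and masses are not known exactly. Their poses are not given: they have to be found in the camera images.
- clamp_axis (a point): On the vertical bolt axis of the clamp with the coupon (grey base fixed to the bench, 235x116x10), 68 mm above the bench = knob middle. z up; +x = middle of the lever's swing; on the -x side: sliding jaw, coupon (bare metal plate 60x30x10), fixed jaw. Lever head (radius 36) with hexagon bolt head: top 57 mm. Stop posts 70 mm from the axis at +-0.69 rad from +x: 10 thick, top 52 mm.
- clamp_grip (a point): Centre of the upright black knob (24 thick, 43 high, 47 to 91 mm above the bench) on this clamp's flat ratchet lever, 125 mm from the axis; it spins freely, so it can be held without turning. Site +x: outward along the lever. The lever swings 0.5 rad either side of the clamp's +x. Clockwise from above it turns the bolt (3 to 8 N at the knob); anticlockwise it runs back freely, the bolt stays.
- clamp_bolt (a joint): Turn of the bolt of the clamp with the coupon, rad, growing clockwise from above (tightening); starts at 0 to 0.4. The jaw closes 12 mm per rad and meets the coupon at 1.95, where bolt and lever stop dead. The ratchet has 24 teeth: each swing loses up to 0.35 rad before it catches, so a full swing turns the bolt 0.65 to 1.0 rad.
- spare_bolt (a joint): The same for the empty clamp, which is identical but holds no coupon and stands at the other side, left or right of the first; starts open, near 0.

How it is judged:
By the outcome, as a careful person would: the job done as asked, in the order asked, and still so for the second after the job is handed in, with the robot touching nothing.
It also fails if it takes over 48 s, if anything falls off the work surface, if the arm or the gripper's body presses on something with over 40 N, if the wrist force passes 120 N, or if a joint passes its speed limit or range.

## Working session

There is one attempt and no reset: what is moved stays moved. The work goes in short steps, each a Python script; the robot and the scene stay as the last script left them, time stands still between calls to the robot, and variables do not carry over. Pictures are saved under pics/ and viewed, and the job is handed in when it is done.

```bash
mkdir -p pics; ls; python3 - <<'E'
from plant import ctrl
import cv2,numpy as np
print(ctrl.current_t(),ctrl.grasp_offset,ctrl.current_tcp_rot(),ctrl.current_eef_pos())
for n in("top","side"):
    c=ctrl.capture(n); cv2.imwrite(f"pics/{n}0.png",c["frame"]); np.savez(f"{n}0.npz",**c)
    print(n,c["fx"],c["cx"],c["cy"],np.round(c["pose"],3).tolist(), [k for k in c])
E
```

```text
pics
0.0 0.0187 [ -84.27380245   89.91163239 -108.90228484] [0.26028188 0.56768843 0.23053012]
top 402.5839461683245 284.9231983170099 202.5581087059482 [[0.06, 0.972, -0.226, 0.329], [-0.998, 0.059, -0.014, -0.004], [-0.0, 0.227, 0.974, 0.909], [0.0, 0.0, 0.0, 1.0]] ['frame', 'z_map', 'fx', 'fy', 'cx', 'cy', 'pose']
side 482.69993170169954 279.7617190127337 219.6707677611589 [[0.963, 0.099, -0.249, 0.31], [-0.267, 0.309, -0.913, -0.785], [-0.014, 0.946, 0.324, 0.365], [0.0, 0.0, 0.0, 1.0]] ['frame', 'z_map', 'fx', 'fy', 'cx', 'cy', 'pose']
```

View pics/top0.png

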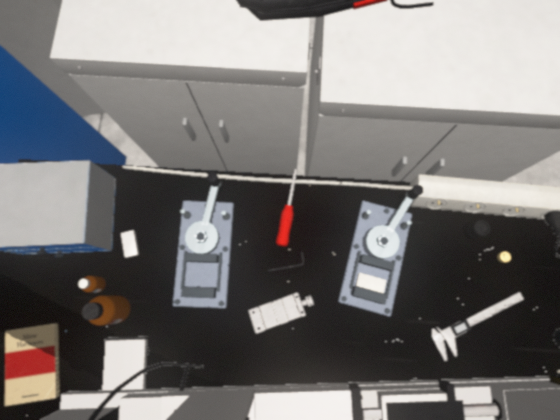

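View pics/side0.png

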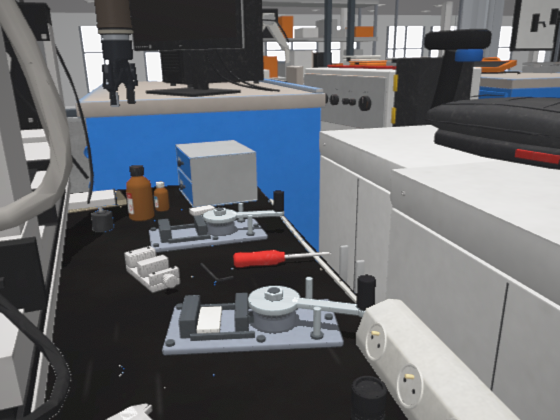

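The clamp with the bright coupon is the right one in the top view: coupon at about (373,280), axis (382,241), knob (418,190). The left clamp, with its axis at (201,237), shows an empty bluish gap. Next I'll measure positions.

```bash
cat > h.py <<'E'
import numpy as np,cv2
def cloud(c):
    z=c["z_map"]; v,u=np.mgrid[:z.shape[0],:z.shape[1]]
    p=np.stack([(u-c["cx"])/c["fx"]*z,-(v-c["cy"])/c["fy"]*z,-z],-1)
    P=c["pose"]; w=p@P[:3,:3].T+P[:3,3]; w[z==0]=np.nan
    return w
def onplane(c,u,v,h):
    P=c["pose"]; d=P[:3,:3]@np.array([(u-c["cx"])/c["fx"],-(v-c["cy"])/c["fy"],-1]); 
    return P[:3,3]+d*(h-P[2,3])/d[2]
E
python3 - <<'E'
from h import *
c=dict(np.load("top0.npz")); w=cloud(c)
for n,(u,v) in dict(bench=(330,240),head=(382,241),knob=(418,190),coupon=(373,280),spare_head=(201,237),spare_gap=(201,275),spareknob=(213,181),edge=(360,183),cab=(360,90),door=(380,140),strip=(450,200)).items(): print(n,np.round(w[v,u],3),np.round(onplane(c,u,v,.057),3))
im=cv2.resize(c["frame"][150:330,320:480],None,fx=4.5,fy=4.5*.74,interpolation=cv2.INTER_CUBIC); 
im=cv2.resize(c["frame"][160:330,310:470],None,fx=3.5,fy=3.5,interpolation=cv2.INTER_CUBIC);cv2.imwrite("pics/topz.png",im)
# height map
z=w[...,2]; np.set_printoptions(linewidth=200)
print(np.round(z[176:206:2,400:440:2]*1000))
s=dict(np.load("side0.npz")); ws=cloud(s)
for n,(u,v) in dict(head=(273,296),knobtop=(367,279),knob=(367,295),coupon=(209,318),post=(309,282),post2=(317,312)).items(): print(n,np.round(ws[v,u],3))
E
```

```text
bench [ 0.459 -0.098  0.002] [ 0.451 -0.092  0.057]
head [ 0.455 -0.202  0.059] [ 0.455 -0.202  0.057]
knob [ 0.563 -0.27   0.089] [ 0.572 -0.28   0.057]
coupon [ 0.374 -0.192  0.021] [ 0.373 -0.184  0.057]
spare_head [0.441 0.182 0.058] [0.441 0.183 0.057]
spare_gap [0.363 0.184 0.012] [0.361 0.174 0.057]
spareknob [0.557 0.163 0.088] [0.566 0.17  0.057]
edge [ 0.594 -0.161  0.011] [ 0.581 -0.153  0.057]
cab [ 0.739 -0.129  0.175] [ 0.805 -0.149  0.057]
door [ 0.713 -0.212 -0.011] [ 0.684 -0.196  0.057]
strip [ 0.555 -0.351  0.052] [ 0.554 -0.349  0.057]
[[-285. -284. -280. -280. -281. -280. -279. -275.   46.   59.   58.   59.   58.   59.   59.   63.   59.   60.   56.   60.]
 [-308. -298. -305. -299. -302. -301. -298.   33.   47.   60.   60.   60.   59.   59.   64.   60.   59.   61.   61.   62.]
 [-327. -326. -329. -322. -320. -321.   20.   32.   49.   60.   59.   60.   60.   62.   64.   62.   63.   60.   62.   63.]
 [  -0.    0.    0.   -1.   -1.    5.   17.   37.   51.   60.   63.   63.   63.   60.   63.   61.   62.   62.   64.   62.]
 [   0.   -2.   -1.    0.    2.    4.   19.   
[... 781 characters left out ...]
2.   53.   51.   54.   55.   53.]
 [  -0.   -0.   39.   46.   47.   51.   58.   59.   44.   46.   45.   47.   47.   51.   49.   52.   53.   54.   58.   56.]
 [   2.    2.   47.   47.   49.   52.   24.   36.   37.   40.   39.   39.   38.   37.   45.   41.   47.   46.   44.   46.]
 [   2.   49.   49.   46.   48.   47.   22.   28.   32.   30.   33.   32.   34.   35.   35.   37.   40.   36.   39.   52.]
 [   0.   46.   46.   45.   48.   10.   18.   20.   22.   25.   22.   26.   24.   27.   27.   28.   29.   31.   33.   49.]]
head [ 0.453 -0.219  0.056]
knobtop [ 0.564 -0.274  0.091]
knob [ 0.562 -0.281  0.072]
coupon [ 0.368 -0.191  0.021]
post [ 0.518 -0.179  0.049]
post2 [ 0.5   -0.266  0.049]
```

View pics/topz.png

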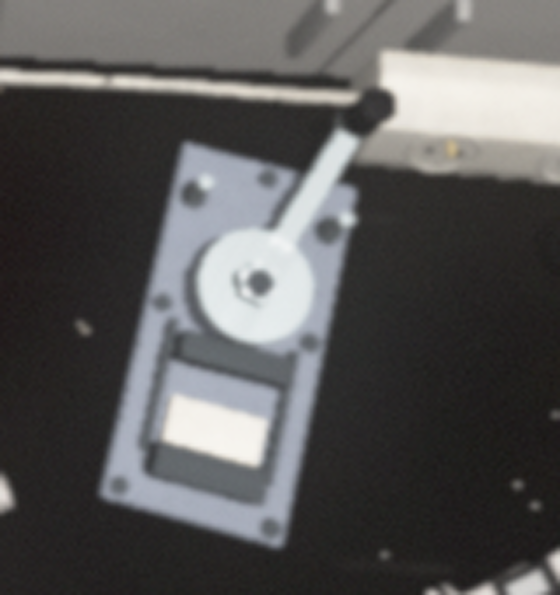

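```bash
python3 - <<'E'
from h import *
np.set_printoptions(linewidth=220)
c=dict(np.load("top0.npz")); w=cloud(c)
s=dict(np.load("side0.npz")); ws=cloud(s)
# coarse height grid max
P=np.vstack([w.reshape(-1,3),ws.reshape(-1,3)]); P=P[np.isfinite(P).all(1)]
print("coarse: rows x .3...9, cols y .6..-.5, max z mm (top cam)")
Q=w.reshape(-1,3);Q=Q[np.isfinite(Q).all(1)]
for x in np.arange(.2,.95,.05):
    print("%.2f"%x,[int(1000*max(Q[(abs(Q[:,0]-x)<.025)&(abs(Q[:,1]-y)<.025)][:,2],default=-9)) for y in np.arange(.7,-.55,-.05)])
print("fine around knob")
for x in np.arange(.50,.64,.01):
    print("%.2f"%x,[int(1000*np.median(q)) if len(q:=Q[(abs(Q[:,0]-x)<.005)&(abs(Q[:,1]-y)<.005)][:,2]) else None for y in np.arange(-.2,-.4,-.01)])
# base plate: z ~ 10mm, region
def plate(cy):
    m=(abs(w[...,2]-.010)<.006)&(abs(w[...,1]-cy)<.1)&(w[...,0]>.28)&(w[...,0]<.6)
    hsv=cv2.cvtColor(c["frame"],cv2.COLOR_BGR2HSV)
    m2=(w[...,0]>.28)&(w[...,0]<.58)&(abs(w[...,1]-cy)<.1)&(hsv[...,2]>90)&(w[...,2]>.003)&(w[...,2]<.02)
    pts=w[m2][:,:2].astype(np.float32)
    r=cv2.minAreaRect(pts*1000); return r,m2.sum()
print(plate(-.2),plate(.18))
# lever head disc
for cy in(-.2,.18):
    m=(w[...,2]>.052)&(w[...,2]<.062)&(abs(w[...,1]-cy)<.07)&(abs(w[...,0]-.45)<.06); p=w[m]; print(m.sum(),p.mean(0)); print(cv2.minEnclosingCircle(p[:,:2].astype(np.float32)*1000))
    m=(ws[...,2]>.052)&(ws[...,2]<.062)&(abs(ws[...,1]-cy)<.07)&(abs(ws[...,0]-.45)<.06); p=ws[m]; print("side",m.sum(),p.mean(0) if len(p) else 0)
m=(w[...,2]>.084)&(w[...,2]<.098)&(abs(w[...,1]+.27)<.05)&(abs(w[...,0]-.56)<.05);print("knob",m.sum(),w[m].mean(0),cv2.minEnclosingCircle(w[m][:,:2].astype(np.float32)*1000))
E
```

```text
coarse: rows x .3...9, cols y .6..-.5, max z mm (top cam)
0.20 [-9000, -9000, 15, 18, 18, 16, 6, 84, 83, 362, 364, 392, 397, 401, 243, 243, 245, 243, 244, 244, 243, 376, 327, 247, 107]
0.25 [-9000, -9000, 4, 16, 17, 4, 125, 128, 85, 83, 6, 5, 5, 40, 38, 4, 5, 5, 5, 4, 6, 15, 11, 229, 4]
0.30 [-9000, 2, 7, 5, 5, 6, 126, 130, 5, 17, 42, 41, 7, 40, 39, 35, 9, 13, 18, 17, 7, 15, 16, 8, 4]
0.35 [-9000, 4, 4, 5, 5, 5, 74, 4, 5, 20, 41, 42, 5, 4, 33, 33, 16, 42, 42, 20, 3, 4, 5, 8, 9]
0.40 [-9000, 4, 90, 135, 134, 134, 134, 16, 5, 20, 52, 50, 4, 6, 6, 9, 6, 41, 49, 41, 4, 4, 6, 5, 4]
0.45 [-9000, -9000, -9000, 134, 134, 135, 134, 17, 4, 18, 62, 57, 5, 6, 30, 6, 5, 51, 62, 50, 4, 4, 4, 19, 22]
0.50 [-9000, -9000, 133, 134, 134, 134, 134, 5, 5, 55, 51, 54, 6, 6, 31, 5, 4, 56, 51, 54, 13, 5, 53, 51, 4]
0.55 [-9000, -9000, 133, 135, 134, 136, 135, 4, 4, 11, 92, 94, 4, 6, 23, 5, 4, 13, 18, 94, 91, 61, 62, 61, 63]
0.60 [21, 4, 3, 2, -9000, 3, 126, 18, 19, 15, 13, 93, 12, 12, 19, 13, 15, 14, 20, 89, 65, 65, 65, 65, 65]
0.65 [37, -9000, -9000, -9000, -9000, -9000, -9000, -9000, -9000, -9000, -9000,
[... 2086 characters left out ...]
, None, None, None, None, None, None, None, None, None]
(((442.5163879394531, -189.37347412109375), (155.41668701171875, 264.15118408203125), 74.47307586669922), np.int64(3487)) (((429.3119201660156, 185.2816162109375), (268.87384033203125, 118.70468139648438), 0.695810854434967), np.int64(3713))
130 [ 0.46053145 -0.20924913  0.05741623]
((474.67596435546875, -228.63052368164062), 43.05698013305664)
side 214 [ 0.4602437  -0.21577396  0.05665236]
139 [0.45217232 0.18745926 0.05702273]
((471.55401611328125, 186.82643127441406), 55.374202728271484)
side 81 [0.45164342 0.18012884 0.05611788]
knob 102 [ 0.56364187 -0.26731779  0.09011847] ((564.218994140625, -267.7855224609375), 11.8157377243042)
```

```bash
python3 - <<'E'
from h import *
np.set_printoptions(linewidth=220)
c=dict(np.load("top0.npz")); w=cloud(c)
g=c["frame"].astype(int)
# head disc points
m=(w[...,2]>.040)&(w[...,2]<.061)&(np.hypot(w[...,0]-.457,w[...,1]+.203)<.046)
m=cv2.morphologyEx(m.astype(np.uint8),cv2.MORPH_OPEN,np.ones((3,3)))>0
p=w[m]; print(m.sum(),np.median(p[:,2])); 
print("head circle",cv2.minEnclosingCircle(p[:,:2].astype(np.float32)*1000),p.mean(0))
# base: contour on pixels by brightness/blueish
x0,x1,y0,y1=330,420,195,325
z=w[...,2]
mm=np.zeros(z.shape,np.uint8)
sub=(z>.005)&(z<.06)&(w[...,0]<.545)&(abs(w[...,1]+.19)<.11)&(w[...,0]>.3)
mm[sub]=1; mm=cv2.morphologyEx(mm,cv2.MORPH_OPEN,np.ones((5,5)))
n,l,st,ce=cv2.connectedComponentsWithStats(mm); k=1+np.argmax(st[1:,4]); print(st[k])
ys,xs=np.where(l==k)
pp=np.array([onplane(c,u,v,.010)[:2] for u,v in zip(xs,ys) if z[v,u]<.016])
r=cv2.minAreaRect((pp*1000).astype(np.float32)); print(r)
print(np.round(cv2.boxPoints(r)))
# coupon
V=g.min(2); cm=(V>190)&(abs(z-.021)<.01)&(abs(w[...,0]-.37)<.04)&(abs(w[...,1]+.19)<.05)
print("coupon",cm.sum(),w[cm].mean(0),cv2.minAreaRect((w[cm][:,:2]*1000).astype(np.float32)))
for q in[(cv2.boxPoints(r))]:
    for a in q: pass
E
```

```text
901 0.047455827297860353
head circle ((461.0317687988281, -206.7059326171875), 40.358280181884766) [ 0.4575193  -0.20475401  0.04850966]
[ 339  203   72  112 5474]
((427.36297607421875, -197.95753479003906), (116.03523254394531, 234.2273406982422), 78.0360336303711)
[[ 301. -230.]
 [ 530. -279.]
 [ 554. -165.]
 [ 325. -117.]]
coupon 376 [ 0.36942076 -0.18687828  0.02016496] ((369.9811706542969, -188.18887329101562), (61.960182189941406, 31.241304397583008), 77.35084533691406)
```

```bash
cat >> h.py <<'E'
from scipy.spatial.transform import Rotation as Rn
AX=np.array([.4565,-.204]); MID=np.deg2rad(-12.0); L=.125
def rot(yaw):  # tool down, tool y along angle yaw
    x=np.array([0,0,-1.]); y=np.array([np.cos(yaw),np.sin(yaw),0]); R=np.c_[x,y,np.cross(x,y)]
    return Rn.from_matrix(R)
import warnings; warnings.filterwarnings("ignore")
def rpy(yaw): return rot(yaw).as_euler("xyz",degrees=True)
def knob(rel,z): a=MID+rel; return [*(AX+L*np.array([np.cos(a),np.sin(a)])),z]
def R_of(r): return Rn.from_euler("xyz",r,degrees=True).as_matrix()
E
python3 - <<'E'
from plant import ctrl
from h import *
print("now",np.round(R_of(ctrl.current_tcp_rot()),2).tolist())
for yaw in (78,-102,-12,168):
    r=rpy(np.deg2rad(yaw)); print(yaw,np.round(r,1),[None if (q:=ctrl.inverse_kinematics(knob(a,z),r)) is None else np.round(q,0).tolist() for a,z in((-.325,.231),(.5,.07),(-.5,.07))])
E
```

```text
now [[-0.0, 0.42, 0.91], [-0.0, 0.91, -0.42], [-1.0, -0.0, 0.0]]
78 [12. 90.  0.] [[-10.0, 30.0, 47.0, 93.0, -23.0, 67.0, 120.0], [-6.0, 34.0, 25.0, 105.0, -20.0, 45.0, 107.0], [4.0, 36.0, 28.0, 102.0, -22.0, 47.0, 121.0]]
-102 [-168.   90.    0.] [[-18.0, 37.0, 65.0, 93.0, -35.0, 73.0, -48.0], [-17.0, 38.0, 42.0, 106.0, -34.0, 49.0, -60.0], [-13.0, 48.0, 59.0, 103.0, -48.0, 59.0, -36.0]]
-12 [102.  90.   0.] [[-18.0, 37.0, 65.0, 93.0, -35.0, 72.0, 42.0], [-13.0, 37.0, 36.0, 105.0, -29.0, 47.0, 26.0], [-11.0, 45.0, 55.0, 103.0, -45.0, 56.0, 51.0]]
168 [-78.  90.   0.] [[-19.0, 38.0, 66.0, 93.0, -36.0, 73.0, -138.0], [-28.0, 50.0, 66.0, 107.0, -53.0, 61.0, -132.0], [-15.0, 51.0, 65.0, 103.0, -53.0, 63.0, -122.0]]
```

```bash
python3 - <<'E'
from plant import ctrl
from h import *
ctrl.movej([19.5,24.9,1.4,90.1,-.7,65,-80.8])
print(ctrl.current_t(),ctrl.current_eef_pos(),ctrl.current_q()); R=R_of(ctrl.current_tcp_rot()); print(np.round(R,3).tolist())
p=ctrl.current_eef_pos(); r=ctrl.current_tcp_rot()
c=ctrl.capture("wrist"); cv2.imwrite("pics/w0.png",c["frame"]); np.savez("w0.npz",p=p,r=r,**c)
print(c["fx"],c["cx"],c["cy"],np.round(c["T_tool_cam"],3).tolist())
E
```

```text
3.2167 [ 0.56555105 -0.26635161  0.23148494] [ 19.43500181  24.9021097    1.35492237  90.10007923  -0.70968477
  64.99957051 -80.79168527]
[[0.001, -0.204, -0.979], [0.001, -0.979, 0.204], [-1.0, -0.001, -0.0]]
325.19226210127806 285.84695630947004 206.5575758425918 [[0.0, 0.298, -0.955, -0.143], [1.0, -0.0, 0.0, -0.0], [-0.0, -0.955, -0.298, -0.075], [0.0, 0.0, 0.0, 1.0]]
```

View pics/w0.png

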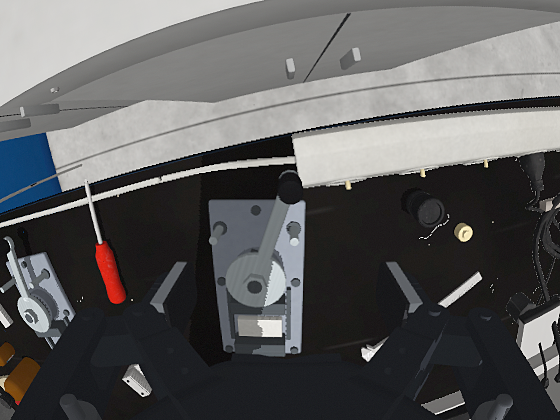

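The wrist view shows the knob at (290,187) beside the power strip, whose left end is at about (296,150). The head is at (256,278) and the coupon at (262,327). Next I'll check the positions and the clearance to the strip using wrist depth.

```bash
cat >> h.py <<'E'
def wcloud(c,p,r):
    z=c["z_map"]; v,u=np.mgrid[:z.shape[0],:z.shape[1]]
    a=(u-c["cx"])/c["fx"]; b=(v-c["cy"])/c["fy"]; th=np.hypot(a,b); k=np.tan(th)/np.maximum(th,1e-9)
    q=np.stack([a*k*z,-b*k*z,-z],-1); T=c["T_tool_cam"]; q=q@T[:3,:3].T+T[:3,3]
    q=q@R_of(r).T+p; q[(z==0)|(th>1.3)]=np.nan; return q
E
python3 - <<'E'
from h import *
d=np.load("w0.npz"); c=dict(d); w=wcloud(c,d["p"],d["r"])
for n,(u,v) in dict(knob=(290,183),knobc=(290,180),head=(240,285),bolt=(256,285),coupon=(262,327),strip=(330,150),bench=(150,230),post=(215,230),post2=(294,240)).items(): print(n,np.round(w[v,u],3))
Q=w[:330].reshape(-1,3);Q=Q[np.isfinite(Q).all(1)]
ys=np.arange(-.25,-.35,-.005)
print(np.round(ys,3))
for x in np.arange(.53,.63,.006):
    print("%.3f"%x,[int(1000*np.median(q)) if len(q:=Q[(abs(Q[:,0]-x)<.003)&(abs(Q[:,1]-y)<.003)][:,2]) else None for y in ys])
k=Q[(Q[:,2]>.085)&(Q[:,2]<.097)&(abs(Q[:,0]-.56)<.03)&(abs(Q[:,1]+.27)<.03)]; print("knob",len(k),k.mean(0),cv2.minEnclosingCircle(k[:,:2].astype(np.float32)*1000))
im=c["frame"][140:380,190:330]; cv2.imwrite("pics/w0z.png",cv2.resize(im,None,fx=2.5,fy=2.5,interpolation=cv2.INTER_CUBIC))
E
```

```text
knob [ 0.573 -0.271  0.09 ]
knobc [ 0.576 -0.272  0.089]
head [ 0.456 -0.188  0.048]
bolt [ 0.459 -0.209  0.059]
coupon [ 0.37  -0.192  0.021]
strip [ 0.591 -0.315  0.061]
bench [ 0.53  -0.076  0.001]
post [ 0.523 -0.173  0.031]
post2 [ 0.501 -0.262  0.051]
[-0.25  -0.255 -0.26  -0.265 -0.27  -0.275 -0.28  -0.285 -0.29  -0.295
 -0.3   -0.305 -0.31  -0.315 -0.32  -0.325 -0.33  -0.335 -0.34  -0.345]
0.530 [47, 47, 45, 10, 10, 9, 1, 0, 0, 0, 0, 0, 0, 0, 0, 0, 0, 0, 0, 0]
0.536 [47, 47, 47, 46, None, None, 0, 0, 0, 0, 0, 0, 0, 0, 0, 0, 0, 0, 0, 0]
0.542 [46, 47, 47, 46, None, None, 0, 0, 0, 0, 0, 1, 0, 0, 8, 15, 15, 8, 18, 22]
0.548 [1, 47, None, None, None, None, None, 23, 24, 23, 21, 261, 29, 22, 18, 31, 48, 26, 29, 28]
0.554 [0, 0, 88, 90, 90, 90, 35, 38, 37, 36, 37, 262, 264, 50, 37, 46, 47, 55, 52, 50]
0.560 [0, 0, 90, 90, 90, 90, 89, 52, 51, 52, 52, 247, 269, 53, 265, 290, 293, 298, 298, 53]
0.566 [0, 0, 89, 90, 90, 90, 82, 54, 54, 54, 54, 294, 276, 282, 291, 287, 297, 296, 55, 55]
0.572 [0, 0, 56, 87, 90, 76, 57, 56, 56, 56, 57, 57, 56, 57, 57, 57, 57, 57, 57, 56]
0.578 [0, 0, 0, 
[... 274 characters left out ...]
1, 61, 61, 61, 61, 61, 61, 61, 61, 60, 61]
0.602 [0, 0, 0, 0, 0, 0, 57, 60, 60, 60, 60, 60, 59, 60, 60, 59, 59, 59, 59, 59]
0.608 [-1, -1, -1, -1, -1, -2, 0, 49, 51, 54, 48, 37, 37, 36, 33, 32, 30, 34, 24, 18]
0.614 [-748, -751, -749, -749, -751, -749, -750, -749, -749, -751, -752, -751, -749, -749, -750, -750, -750, -746, -750, -750]
0.620 [-749, -747, -749, -749, -746, -749, -748, -748, -746, -747, -748, -749, -751, -749, -751, -753, -750, -749, -750, -748]
0.626 [-750, -747, -749, -751, -750, -751, -749, -747, -747, -750, -749, -750, -748, -749, -748, -748, -749, -750, -748, -751]
knob 518 [ 0.56554757 -0.26952774  0.09034992] ((564.8678588867188, -269.43951416015625), 11.949223518371582)
```

View pics/w0z.png

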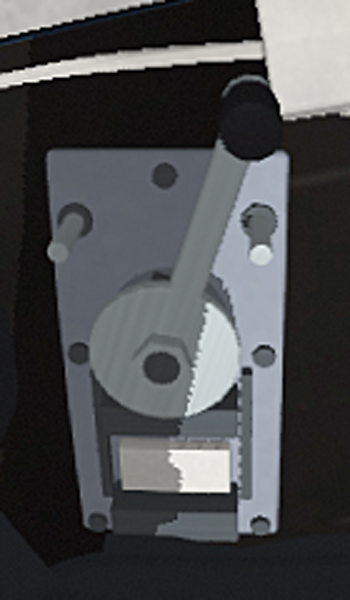

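```bash
sed -i 's/^AX=np.array(\[.4565,-.204\])/AX=np.array([.457,-.2055])/' h.py; cat >> h.py <<'E'
def relang(p): d=np.array(p[:2])-AX; return np.arctan2(d[1],d[0])-MID, np.hypot(*d)
def swing(ctrl,a0,a1,z,speed=.1,n=4,mf=25):
    for a in np.linspace(a0,a1,n+1)[1:]:
        hit=ctrl.move_l(knob(a,z),speed=speed,max_force=mf)
        p=ctrl.current_eef_pos(); ra,rr=relang(p)
        print("t%.2f tgt %.3f at %.3f r %.4f z %.4f hit %s F %s w %.3f"%(ctrl.current_t(),a,ra,rr,p[2],hit,np.round(ctrl.current_ft_force(),1),ctrl.current_grip_width()))
        if hit: return True
    return False
E
python3 - <<'E'
from plant import ctrl
from h import *
kn=[.565,-.2690]
print(relang(kn))
ctrl.move_l([*kn,.12],speed=.15,rot=rpy(np.deg2rad(-102)))
print(ctrl.current_t(),ctrl.move_l([*kn,.068],speed=.08,max_force=8),ctrl.current_eef_pos(),ctrl.current_ft_force())
ctrl.grip(0.0)
print(ctrl.current_t(),"w",ctrl.current_grip_width(),ctrl.current_ft_force())
if .2<ctrl.current_grip_width()<.36:
    a=relang(kn)[0]
    swing(ctrl,a,a+.2,.068,n=1)
p=ctrl.current_eef_pos(); r=ctrl.current_tcp_rot()
c=ctrl.capture("wrist"); cv2.imwrite("pics/w1.png",c["frame"])
c=ctrl.capture("side"); cv2.imwrite("pics/s1.png",c["frame"])
E
```

```text
(np.float64(-0.3220822097944052), np.float64(0.12528467583866748))
4.1583 False [ 0.5652335  -0.26912072  0.06814195] [ 0.26884483 -0.36065445  0.80729893]
5.5583 w 0.25948714240630966 [-0.79830926  0.37327618  5.1967677 ]
t5.96 tgt -0.122 at -0.099 r 0.1252 z 0.0684 hit False F [-2.   1.1  6.6] w 0.256
```

View pics/w1.png

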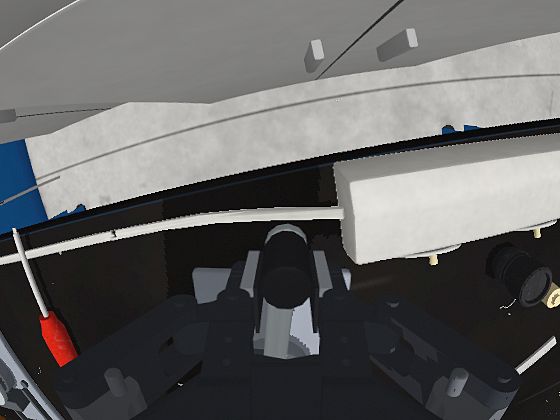

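View pics/s1.png

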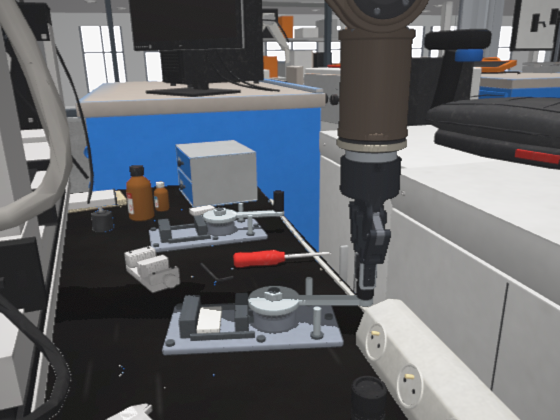

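The pads hold the knob at (287,265) in the wrist view. The lever follows freely, and the strip's end face at (345,210) is beside its clockwise path. I'll work the lever between +0.47 and about −0.31 so that it stays clear of the strip.

```bash
python3 - <<'E'
from plant import ctrl
from h import *
h=swing(ctrl,relang(ctrl.current_eef_pos())[0],.47,.068)
a=relang(ctrl.current_eef_pos())[0]
swing(ctrl,a,-.31,.068,n=5)
c=ctrl.capture("side"); cv2.imwrite("pics/s2.png",cv2.resize(c["frame"][250:370,150:400],None,fx=3,fy=3,interpolation=cv2.INTER_CUBIC))
E
```

```text
t6.41 tgt 0.040 at 0.065 r 0.1250 z 0.0683 hit False F [-3.6  0.1  9. ] w 0.258
t6.73 tgt 0.183 at 0.206 r 0.1249 z 0.0683 hit False F [-4.1 -0.3  9.4] w 0.255
t7.06 tgt 0.327 at 0.348 r 0.1247 z 0.0683 hit False F [-5.4 -0.1 10. ] w 0.258
t7.38 tgt 0.470 at 0.484 r 0.1246 z 0.0682 hit False F [-6.3 -1.4 11.8] w 0.258
t7.72 tgt 0.325 at 0.336 r 0.1247 z 0.0683 hit False F [-6.1 -0.5 11.6] w 0.259
t8.07 tgt 0.167 at 0.181 r 0.1249 z 0.0683 hit False F [-5.5  1.5 10.4] w 0.258
t8.42 tgt 0.008 at 0.024 r 0.1251 z 0.0683 hit False F [-3.4  1.5  9.4] w 0.262
t8.77 tgt -0.151 at -0.134 r 0.1252 z 0.0683 hit False F [-1.3  1.3  6.7] w 0.257
t9.12 tgt -0.310 at -0.298 r 0.1254 z 0.0684 hit False F [0.8 2.1 5.6] w 0.256
```

View pics/s2.png

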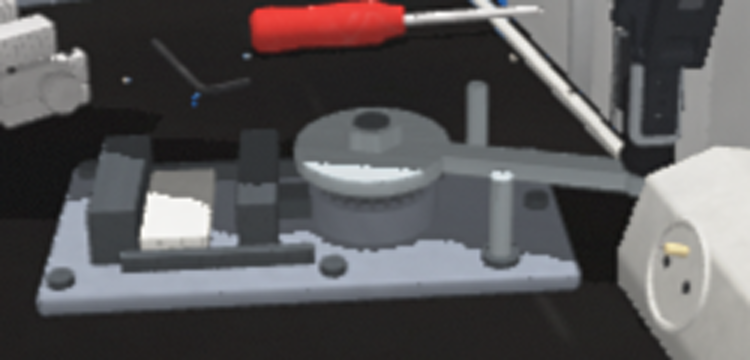

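The jaw moved: its left edge went from about column 235 to 230 in side-view pixels, and the coupon edge is at 221. I'll continue.

```bash
python3 - <<'E'
from plant import ctrl
from h import *
for i in range(3):
    print("swing",i)
    swing(ctrl,relang(ctrl.current_eef_pos())[0],.47,.068,n=4,speed=.12)
    a=relang(ctrl.current_eef_pos())[0]
    h=swing(ctrl,a,-.31,.068,n=5)
    c=ctrl.capture("side"); cv2.imwrite(f"pics/s3_{i}.png",cv2.resize(c["frame"][250:370,150:400],None,fx=3,fy=3,interpolation=cv2.INTER_CUBIC))
    if h: break
E
```

```text
swing 0
t9.53 tgt -0.104 at -0.080 r 0.1251 z 0.0683 hit False F [-1.1 -0.1  8.7] w 0.255
t9.88 tgt 0.087 at 0.110 r 0.1249 z 0.0683 hit False F [-3.3  0.4  9.1] w 0.259
t10.23 tgt 0.279 at 0.300 r 0.1247 z 0.0683 hit False F [-4.1 -0.   9.3] w 0.256
t10.58 tgt 0.470 at 0.484 r 0.1245 z 0.0682 hit False F [-5.4 -1.5 10.9] w 0.256
t10.92 tgt 0.326 at 0.332 r 0.1247 z 0.0682 hit False F [-4.7 -1.3 10.7] w 0.255
t11.27 tgt 0.167 at 0.179 r 0.1249 z 0.0683 hit False F [-3.4  0.8  9.7] w 0.258
t11.62 tgt 0.008 at 0.023 r 0.1251 z 0.0683 hit False F [-2.6  1.7  9.1] w 0.259
t11.97 tgt -0.151 at -0.135 r 0.1252 z 0.0683 hit False F [0.6 0.4 6.7] w 0.258
t12.32 tgt -0.310 at -0.298 r 0.1253 z 0.0683 hit False F [1.7 0.5 5.8] w 0.258
swing 1
t12.73 tgt -0.104 at -0.081 r 0.1251 z 0.0684 hit False F [-1.7  0.2  7.8] w 0.256
t13.08 tgt 0.087 at 0.110 r 0.1249 z 0.0683 hit False F [-2.9  0.5  9. ] w 0.256
t13.43 tgt 0.279 at 0.300 r 0.1247 z 0.0683 hit False F [-3.4 -0.9 10.3] w 0.259
t13.78 tgt 0.470 at 0.485 r 0.1245 z 0.0682 hit False F [-4.8 -1.3 11.7] w 0.262
t14.12 tgt 0.326 at 0.333 r 0.1
[... 414 characters left out ...]
51 z 0.0683 hit False F [-1.  -0.2  7.6] w 0.250
t16.28 tgt 0.088 at 0.112 r 0.1249 z 0.0683 hit False F [-2.3 -0.4  9.5] w 0.256
t16.63 tgt 0.279 at 0.301 r 0.1247 z 0.0683 hit False F [-3.3 -1.2 10.4] w 0.259
t16.98 tgt 0.470 at 0.485 r 0.1245 z 0.0682 hit False F [-4.8 -1.2 11.7] w 0.257
t17.32 tgt 0.326 at 0.333 r 0.1247 z 0.0682 hit False F [-3.1 -0.7 12.4] w 0.258
t17.67 tgt 0.167 at 0.180 r 0.1248 z 0.0683 hit False F [-3.   0.4 10.6] w 0.258
t18.02 tgt 0.008 at 0.046 r 0.1250 z 0.0683 hit False F [-1.   7.3 11.1] w 0.259
t18.37 tgt -0.151 at -0.082 r 0.1251 z 0.0683 hit False F [ 3.6 14.   9.3] w 0.258
t18.72 tgt -0.310 at -0.212 r 0.1252 z 0.0684 hit False F [11.1 20.9  4.4] w 0.259
```

```bash
python3 - <<'E'
import cv2,numpy as np
a=[cv2.imread(f"pics/s3_{i}.png")[:, :] for i in range(3)]
cv2.imwrite("pics/s3.png",cv2.resize(np.vstack([x[90:320,60:700] for x in a]),None,fx=.86,fy=.86))
E
```

```text
(no output)
```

View pics/s3.png

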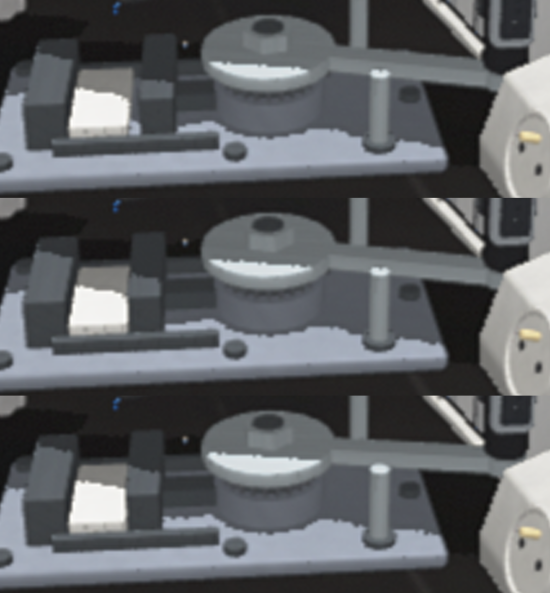

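```bash
python3 - <<'E'
from plant import ctrl
from h import *
print(ctrl.current_t(),relang(ctrl.current_eef_pos()),ctrl.current_ft_force(),ctrl.current_grip_width())
np.savez("p.npz",p=ctrl.current_eef_pos(),r=ctrl.current_tcp_rot())
c=ctrl.capture("wrist"); cv2.imwrite("pics/w4.png",c["frame"])
E
```

```text
18.7667 (np.float64(-0.2118350346294015), np.float64(0.12518628558407166)) [10.75624566 20.34237164  5.16303924] 0.25914984138214825
```

View pics/w4.png

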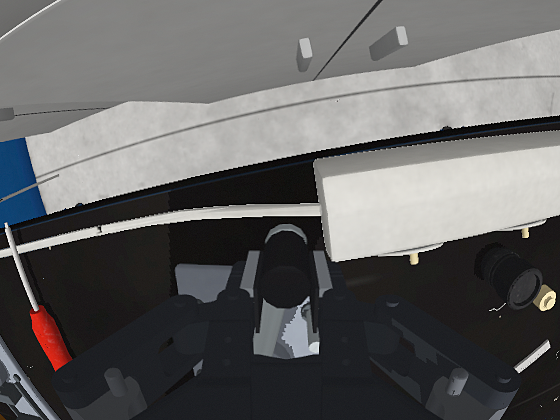

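```bash
python3 - <<'E'
from plant import ctrl
from h import *
print(ctrl.current_t(),R_of(ctrl.current_tcp_rot())[:,0])
for a in(-.36,-.40):
    h=ctrl.move_l(knob(a,.068),speed=.08,max_force=25)
    print(a,h,ctrl.current_t(),relang(ctrl.current_eef_pos()),ctrl.current_ft_force(),R_of(ctrl.current_tcp_rot())[:,0])
ctrl.hold(.3); print(relang(ctrl.current_eef_pos()),ctrl.current_ft_force())
for n in("side","top"):
    c=ctrl.capture(n); cv2.imwrite(f"pics/{n}5.png",c["frame"]); np.savez(n+"5.npz",**c)
c=dict(np.load("side5.npz"));cv2.imwrite("pics/s5z.png",cv2.resize(c["frame"][270:350,160:280],None,fx=6,fy=6,interpolation=cv2.INTER_CUBIC))
E
```

```text
18.8167 [ 0.00612511  0.00933481 -0.99993767]
-0.36 False 19.0667 (np.float64(-0.2528742884849839), np.float64(0.12520307044379972)) [13.99409095 21.59876923  3.21241703] [ 0.00764811  0.00986099 -0.99992213]
-0.4 False 19.3167 (np.float64(-0.28660764411772793), np.float64(0.12519344947481734)) [16.56083732 22.40009922  0.82233686] [ 0.00880446  0.01004168 -0.99991082]
(np.float64(-0.2865437711312042), np.float64(0.12516954354630302)) [17.01252069 22.12057909  0.61481438]
```

View pics/s5z.png

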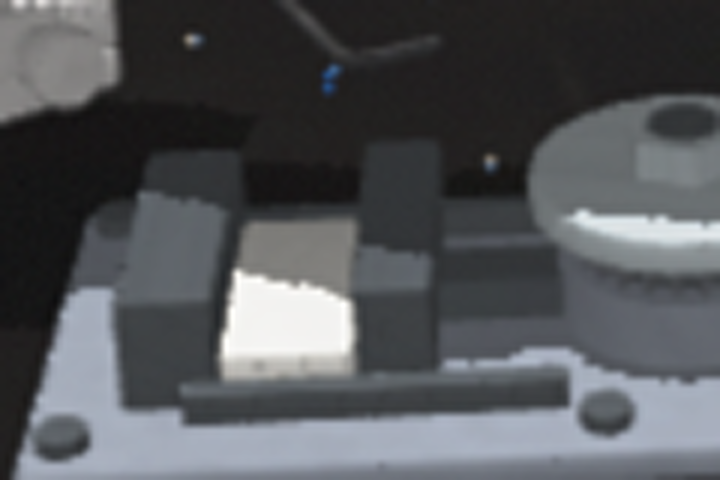

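View pics/top5.png

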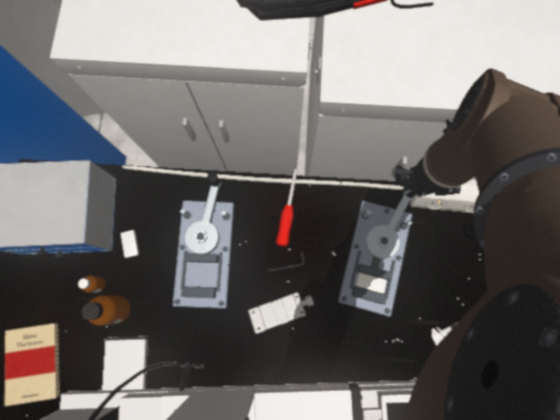

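The moving jaw now sits against the coupon, with no dark gap at (357,290) in the zoom. The lever resists with 28 N, well above the 3–8 N it takes to turn the bolt. To confirm, I'll do one more back-and-forth; the force should build as soon as the ratchet catches.

```bash
python3 - <<'E'
from plant import ctrl
from h import *
swing(ctrl,relang(ctrl.current_eef_pos())[0],.47,.068,n=3,speed=.14,mf=40)
swing(ctrl,relang(ctrl.current_eef_pos())[0],-.28,.068,n=9,speed=.1,mf=30)
c=ctrl.capture("side"); cv2.imwrite("pics/s6z.png",cv2.resize(c["frame"][270:350,160:280],None,fx=6,fy=6,interpolation=cv2.INTER_CUBIC))
E
```

```text
t20.19 tgt -0.035 at 0.013 r 0.1250 z 0.0683 hit False F [-0.1  8.8 10.2] w 0.259
t20.57 tgt 0.218 at 0.243 r 0.1248 z 0.0683 hit False F [-4.5  0.5 11.5] w 0.260
t20.94 tgt 0.470 at 0.485 r 0.1245 z 0.0682 hit False F [-4.9 -1.  12.2] w 0.259
t21.19 tgt 0.400 at 0.415 r 0.1246 z 0.0682 hit False F [-4.7  0.7 12.1] w 0.257
t21.45 tgt 0.315 at 0.342 r 0.1247 z 0.0682 hit False F [-5.5  3.7 14.1] w 0.254
t21.71 tgt 0.230 at 0.272 r 0.1248 z 0.0681 hit False F [-4.3  9.2 14.2] w 0.258
t21.97 tgt 0.145 at 0.203 r 0.1249 z 0.0682 hit False F [-4.4 13.6 14.7] w 0.256
t22.23 tgt 0.060 at 0.134 r 0.1249 z 0.0682 hit False F [-2.1 18.1 15.3] w 0.254
t22.48 tgt -0.025 at 0.065 r 0.1250 z 0.0682 hit False F [ 0.8 22.7 13.9] w 0.260
t22.74 tgt -0.110 at -0.004 r 0.1250 z 0.0682 hit False F [ 4.7 26.6 11.8] w 0.252
t23.00 tgt -0.195 at -0.075 r 0.1251 z 0.0683 hit False F [ 8.7 28.2  8.8] w 0.258
t23.26 tgt -0.280 at -0.220 r 0.1252 z 0.0684 hit False F [3.  3.4 7.5] w 0.252
```

View pics/s6z.png

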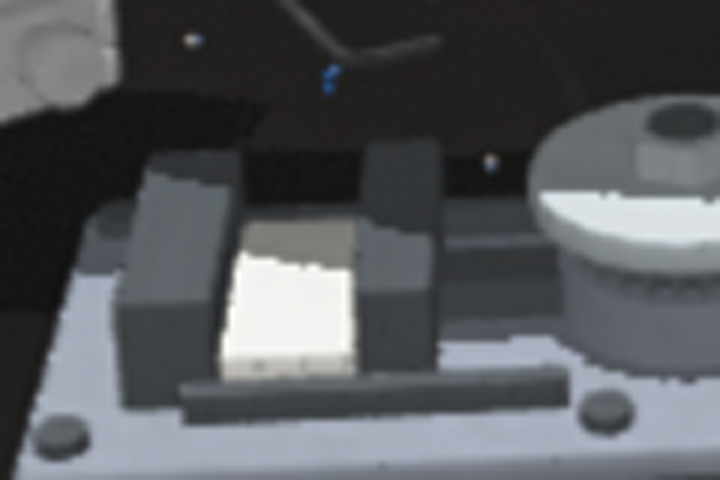

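The force rose from the ratchet catch at about +0.38 rad, far earlier than on the swing before. The bolt is therefore at its stop, and the jaw sits flush on the coupon. I'll let go and retreat.

```bash
python3 - <<'E'
from plant import ctrl
from h import *
ctrl.grip(1.0); print(ctrl.current_t(),ctrl.current_grip_width(),ctrl.current_ft_force())
p=ctrl.current_eef_pos(); print(ctrl.move_l([p[0],p[1],.25],speed=.15,max_force=15))
ctrl.movej([-20,24.9,1.4,90.1,-.7,65,-80.8])
print(ctrl.current_t(),ctrl.current_eef_pos(),ctrl.current_ft_force())
for n in("side","top"):
    c=ctrl.capture(n); cv2.imwrite(f"pics/{n}7.png",c["frame"]); np.savez(n+"7.npz",**c)
c=dict(np.load("side7.npz"));a=cv2.resize(c["frame"][270:350,160:280],None,fx=5,fy=5,interpolation=cv2.INTER_CUBIC)
c=dict(np.load("top7.npz"));w=cloud(c);b=c["frame"][160:330,310:430]
b=cv2.resize(b,(int(120*400/170),400),interpolation=cv2.INTER_CUBIC);b=b[:, :200] if b.shape[1]+600>800 and False else b
a=cv2.resize(a,(500,400)); cv2.imwrite("pics/f7.png",np.hstack([a,b]))
E
```

```text
23.9417 1.0006688717908983 [ 0.03060828  0.57629997 -0.20643896]
False
26.8583 [0.60668515 0.15097049 0.23156465] [-0.59936743 -0.5629459  -0.26730099]
```

View pics/f7.png

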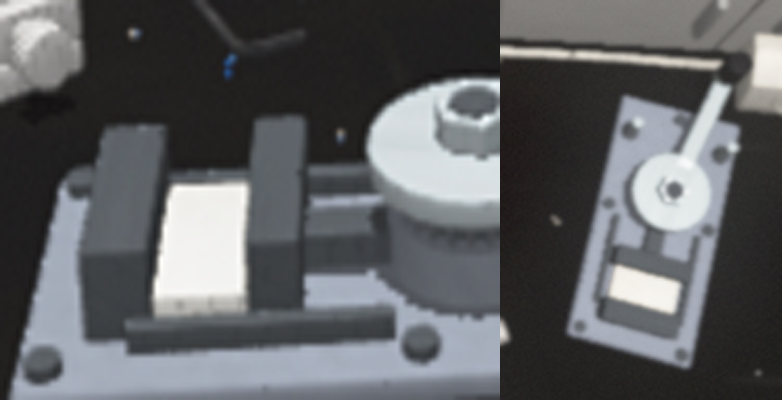

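View pics/top7.png

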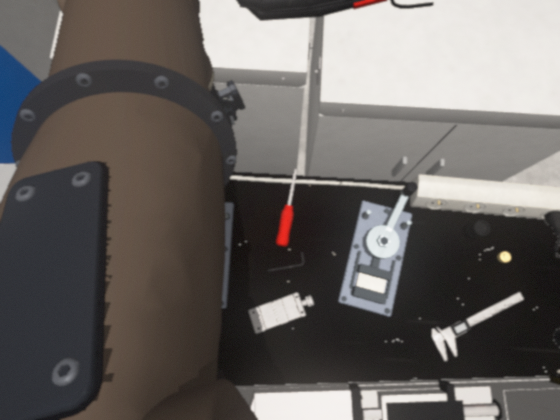

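The jaw is flush on the coupon in both views: there is no gap at the coupon's right edge in the side view, and the slide bar shows between the jaw and the head. The gripper is clear, so I'll hand in.

```bash
python3 - <<'E'
from plant import ctrl
ctrl.job_done(); print(ctrl.current_t())
E
```

```text
the job is handed in; nothing more can be done
the job is handed in; nothing more can be done
```

I tightened the clamp holding the coupon (the one at the robot's right), let go of the knob, moved the arm clear and handed in. The clock read 26.9 s at the last reading before that. I never touched the empty clamp.

**Swings:** I held the knob and worked the lever between about +0.48 and −0.30 rad over five clockwise swings. I stopped short of the full −0.5 rad because the power strip is right beside the knob there.

**Checks that agreed:**
- On the fourth swing the force rose to about 28 N, well above the 3–8 N needed to turn the bolt.
- On the fifth swing the force rose as soon as the ratchet caught, at about +0.38 rad, which means the bolt was already at its stop.
- After release, the side and top pictures show the sliding jaw flush on the coupon, and the wrist force was near zero.

**What disagreed:** the lever did not stop dead. It gave way gradually as the force grew to about 30 N, and near the end of the last swing the force dropped to a few newtons. I took that as the ratchet slipping a tooth. The pictures before and after showed no movement of the jaw, but I had no direct reading of the bolt angle.

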